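# Set out the tray for a carboy cap change

## Robot

A 6-joint arm with a two-finger parallel gripper is mounted at the origin on a cart in front of the work surface, level with it; the furniture and walls round the work are solid. World frame = base frame: x ahead of the robot, y to its left, z up, the work surface at z = 0. Lengths are in m, angles in rad, forces in N, time in s.
With the tool pointing down it reaches from about 0.225 to 0.875 m from the base axis. Payload 3.4 kg.
Tool frame: the origin (TCP) lies at the very end of the fingers, on their centre line; the grasp point (between the pads) lies manip.hold_point_z behind it (manip.hold_point_z is the distance from the TCP to the grasp point, in m); x points along the fingers, y is the direction in which the jaws open and shut, and the axes are right-handed (so a half turn about x gives the same grasp; the last joint's range is limited). The gripper opens to 85 mm and grips with 20 to 120 N. Pads are 22 mm wide; open, the fingers measure 114 mm over their backs; the gripper's body (76 mm by 85 mm) begins 54 mm behind the grasp point. The pads swing forward as they close: fully open they stand 13 mm farther back than shut.
Start: joints at [1.141, 0.276, 1.505, -0, 1.361, -0.121], TCP at [0.175, 0.548, 0.231] pointing down, gripper open.
Joint ranges: [-2.89, 2.89], [-0.75, 2.08], [0.22, 2.7], [-1.18, 4.32], [0.11, 2.71], [-2.7, 2.7]. Speed limits (rad/s): [2.57, 2.57, 3.14, 3.14, 3.14, 3.14].

## Interface

Orientations are given as a unit quaternion [w, x, y, z].
In Python, from rig import manip gives the robot as it stands.
- The arm moves only by the tool step_arm, never from a script. Its argument "targets" is a list of rows, each a list of 2 entries, a list of its own where there are three numbers: the shift along the tool's x, y, z in mm, then the turn about the tool's x in degrees. A call has 1 to 20 rows; each row is the pose to reach, as a shift and turn from the pose commanded when the call began, along the tool's axes at that moment; what a row does not reach only later rows make up. A row lasts 1/10 s, in which the tool goes at most 50 mm and 8.59 degrees, less where a joint would pass 70% of its speed; a pose out of reach is approached as far as the arm can. A call with a gripper value outside its range is refused whole. "grip" is the closure, from 0 (fully open) to 1 (shut), set as the call begins (left out, the last holds). The fingers move at their own pace and stop on an object; "grip_force" is the grip in N (left out, the last holds). Time passes only in rows, so rows that repeat a pose let the fingers close. It gives the time, the measured TCP pose, the force and the opening at its end, in the units of the state.
- manip.get_state(): the state, without advancing time (a new reading comes with each control period).
- manip.get_image(name): name is "side" or "top"; returns a dict with "image" (400x640x3 uint8, red, green, blue), "fx", "fy", "cx", "cy" (pixels), "pose" (4x4, takes a point from camera to world coordinates). Camera axes: x right, y down, z forward; pixel columns grow to the right and rows downward; lengths in m; the calibration is good to about 2 mm. A picture is of the moment at which its call begins. There is no depth.
- manip.sign_off(): hands the job in, once; it reports no verdict.
Trained networks look in a picture, given as the dict that the camera call returned (one of the last four; its "shot" number tells which), for a name from the list of things; names that differ only in an ending like _2 or _b are one class to them, and where a whole thing is asked for, a point or a joint stands for the part that bears it (a point fixed in the world has none). Each returns a list of dicts, best first, with "confidence" (0 to 1); they miss things now and then, are a little off and sometimes report something else, mostly with a low value. They report only what shows in the picture. A call takes as long as a camera call. They do not tell look-alikes from the thing itself.
- manip.search_frame(picture, thing): "xyz" ([x, y, z] in m, in world coordinates, good to about 4 mm: the middle of the surface that is visible of it).
- manip.regions_of(picture, thing): "region" (400x640 bool, what is visible of it).
The state is a dict: "clock": time; "qpos": joint angles; "qd": joint speeds; "effort": joint torques, N m; "position": TCP position; "ee_rot": TCP orientation; "contact_force": force on the tool from outside, world axes, zero at the start; "moment": the same for the moment, N m; "width": finger opening in m.
Only numpy, scipy, OpenCV 4.12 (cv2) and the standard library are available. Lean on these libraries where they do the work, as an engineer would, in place of code of your own. Each camera call takes 0.05 s, during which the arm holds its last target.

## Task

Set out the grey tray for changing a carboy cap. Its back corner pockets already hold the big grey screw cap and the white filter disc, one each; leave both where they are. Stand the big brown bottle in the pocket between them, the white-capped bottle in the pocket directly in front of the screw cap (on the robot's side) and the small red-capped bottle in the pocket directly in front of the filter, and lay the roll of black tape flat and centred on top of the screw cap.

Things in the scene. Friction and masses are not known exactly. Their poses are not given: they have to be found in the camera images.
- tray: fixed grey tray, 215 (x) x 325 (y) x 10 mm, six round pockets 6 mm deep, floors 4 mm above the bench. Origin: centre of underside; x to its back (away from the robot, within 0.3 rad), y left, z up. Pocket centres: x = +52.5 (back row) and -52.5 mm (front), y = +105, 0, -105 mm. Back corner pockets 72 mm wide, with the screw cap and the filter either way round; the others 66 mm, empty
- amber_mid (a point): big brown bottle with a black cap, standing upright on the bench; round, body 48 mm in diameter up to 83 mm, cap 35 mm in diameter, 100 mm high in all. Point: on its axis half-way up, 50 mm above its underside; z is its axis
- white_mid (a point): middle-sized white bottle with a white cap, standing upright on the bench; round, body 40 mm in diameter up to 70 mm, 85 mm high in all. Point: on its axis half-way up, 42.5 mm above its underside; z is its axis
- small_mid (a point): small white bottle with a red cap, standing upright on the bench; round, body 36 mm in diameter up to 58 mm, 70 mm high in all. Point: on its axis half-way up, 35 mm above its underside; z is its axis
- tape_mid (a point): small roll of black tape lying flat on the bench, about 52 mm in diameter (53 x 51) and 19 mm high. Point: its centre, half-way up, 9.5 mm above its underside; z is its axis. Grip it across the outside
- cap_mid (a point): big plain grey screw cap lying flat and loose in one of the tray's back corner pockets; round, 64 mm in diameter, 24 mm high, flat top 28 mm above the bench. Point: its centre, half-way up, 12 mm above its underside; z is its axis
- filter_mid (a point): white filter disc with a short stub on top, lying flat and loose in the other back corner pocket of the tray; 48 mm in diameter, 46 mm high. Point: its centre, half-way up, 23 mm above its underside; z is its axis
There are look-alikes about, which are no part of the job. What is shaped like the part that bears filter_mid but blue or green is not meant. What is shaped like the part that bears white_mid but turquoise is not meant.

How it is judged:
At the end, for the whole second after the job is handed in: Upright (0.1 rad), released, at rest: brown bottle in the back middle pocket, white-capped one in front of the cap, small one in front of the filter, each on the floor (3 mm) within 15.5 mm of the pocket centre; tape flat on the cap within 15 mm of its centre; cap and filter moved under 15 mm (((y of cap_mid in the frame of tray above 0.05 m and x of white_mid in the frame of tray between -0.068 and -0.037 m and y of white_mid in the frame of tray between 0.0895 and 0.1205 m and z of white_mid in the frame of tray between 0.0435 and 0.0495 m and x of small_mid in the frame of tray between -0.068 and -0.037 m and y of small_mid in the frame of tray between -0.1205 and -0.0895 m and z of small_mid in the frame of tray between 0.036 and 0.042 m) or (y of cap_mid in the frame of tray below -0.05 m and x of white_mid in the frame of tray between -0.068 and -0.037 m and y of white_mid in the frame of tray between -0.1205 and -0.0895 m and z of white_mid in the frame of tray between 0.0435 and 0.0495 m and x of small_mid in the frame of tray between -0.068 and -0.037 m and y of small_mid in the frame of tray between 0.0895 and 0.1205 m and z of small_mid in the frame of tray between 0.036 and 0.042 m)) and x of amber_mid in the frame of tray between 0.037 and 0.068 m and y of amber_mid in the frame of tray between -0.0155 and 0.0155 m and z of amber_mid in the frame of tray between 0.051 and 0.057 m and horizontal distance between tape_mid and cap_mid below 0.015 m and z of tape_mid in the frame of tray between 0.0345 and 0.0405 m and distance of each of cap_mid, filter_mid from where it was at the start of the episode below 0.015 m and angle between each of amber_mid, white_mid, small_mid, tape_mid, cap_mid, filter_mid's own z axis and vertical below 0.1 rad and linear speed of each of amber, white, small, tape, cap, filter below 0.02 m/s); the robot touches nothing.
It also fails if it takes over 125 s, if anything falls off the work surface, if the arm or the gripper's body presses on something with over 40 N, if the wrist force passes 120 N, or if a joint passes its speed limit or range.

## Working session

There is one attempt and no reset: what is moved stays moved. The work goes in short steps, Python scripts to look and compute and a tool call to move; the robot and the scene stay as the last step left them, time stands still between calls to the robot, and variables do not carry over. Pictures are saved under pics/ and viewed, and the job is handed in when it is done.

Besides the shell and the picture viewer there is one more tool, called by a JSON object that holds its "fn" and its "kwargs", one argument or row to a line. step_arm: Moves the arm, as the interface text tells. Its arguments: {"type":"object","properties":{"targets":{"type":"array"},"grip":{"type":"number"},"grip_force":{"type":"number"}},"required":["targets"]}

```bash
ls; mkdir -p pics; python3 - <<'E'
from rig import manip
import cv2
s=manip.get_state()
print({k:(v if not hasattr(v,'round') else v) for k,v in s.items()}, manip.hold_point_z)
for n in ("top","side"):
    p=manip.get_image(n)
    cv2.imwrite(f"pics/{n}0.png",p["image"][:,:,::-1])
    print(n,p["fx"],p["cx"],p["cy"],p["pose"])
    for t in ["tray","amber_mid","white_mid","small_mid","tape_mid","cap_mid","filter_mid"]:
        print(t,[(([round(float(a),3) for a in r["xyz"]]),round(float(r["confidence"]),2)) for r in manip.search_frame(p,t)])
E
```

```text
pics
{'clock': 0.0, 'qpos': array([ 1.14100591e+00,  2.76611459e-01,  1.50615602e+00, -3.77386178e-05,
        1.36070060e+00, -1.21028946e-01]), 'qd': array([ 0.0010158 , -0.0006419 , -0.00078095,  0.00076804, -0.00072709,
        0.00026457]), 'effort': array([-1.69006780e-03, -4.16775799e+01, -2.45803338e+01, -4.85846103e-04,
        1.12240354e-02,  1.02611133e-05]), 'position': array([0.17453733, 0.5473027 , 0.23042121]), 'ee_rot': array([ 0.69852948,  0.10808612,  0.698865  , -0.10936937]), 'contact_force': array([0.3164069 , 0.29731158, 0.85325011]), 'moment': array([ 0.02388103,  0.01449803, -0.00467398]), 'width': 0.0854306108860996} 0.0187
top 402.25970840331996 318.4340610401952 198.24245297567597 [[ 0.07250044 -0.9680615   0.24000129  0.27248005]
 [-0.99736744 -0.07069978  0.01611594 -0.02518569]
 [ 0.00136682 -0.24053789 -0.97063879  1.09262473]
 [ 0.          0.          0.          1.        ]]
tray []
amber_mid [([0.555, 0.197, 0.078], 0.72)]
white_mid [([0.456, 0.25, 0.066], 0.62), ([0.517, 0.321, 0.067], 0.58)]
small_mid [([0.384, 0.206, 0.052], 0.63)]
tape_mid [([0
[... 153 characters left out ...]
.338, 0.032], 0.73), ([0.613, -0.191, 0.037], 0.6)]
side 366.52975068075665 321.2611505945697 200.45434627444575 [[ 0.82832515 -0.23498059  0.50858782  0.07391604]
 [-0.55975318 -0.30897935  0.76890061 -0.69433432]
 [-0.02353358 -0.92158336 -0.3874665   0.43023467]
 [ 0.          0.          0.          1.        ]]
tray [([0.534, -0.132, 0.005], 0.61)]
amber_mid [([0.559, 0.188, 0.055], 0.75)]
white_mid [([0.461, 0.245, 0.046], 0.87), ([0.514, 0.32, 0.052], 0.61)]
small_mid [([0.378, 0.205, 0.038], 0.59)]
tape_mid [([0.385, 0.326, 0.015], 0.68), ([0.533, -0.133, 0.009], 0.23)]
cap_mid [([0.591, 0.002, 0.023], 0.82)]
filter_mid [([0.611, -0.204, 0.035], 0.72), ([0.504, -0.351, 0.031], 0.57)]
```

View pics/top0.png

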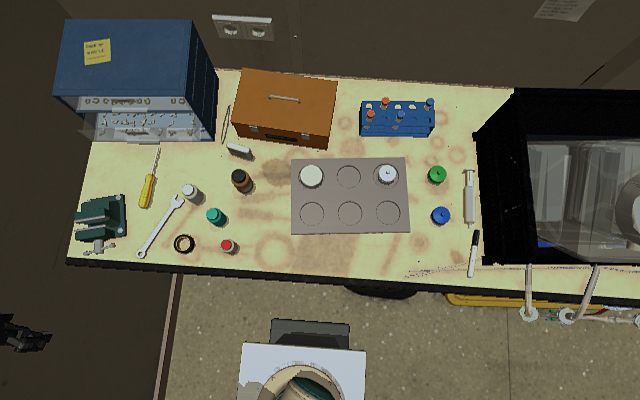

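View pics/side0.png

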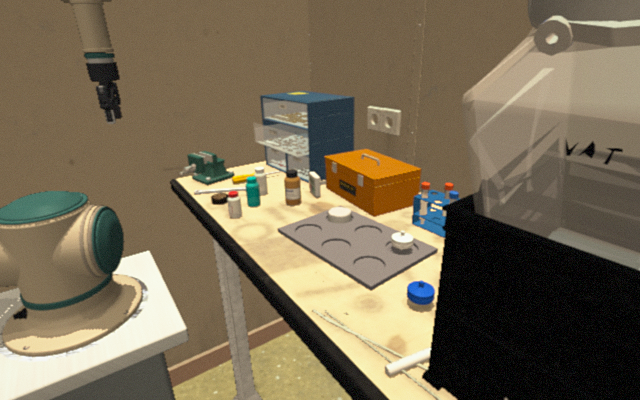

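The screw cap sits in the left back pocket, top image (311,175), and the filter in the right one (386,174). The white bottle is at (190,192), with the turquoise look-alike at (216,216). Amber is at (240,180), small red at (228,245) and the tape at (184,243). Next I fit the models to the masks.

```bash
cat > h.py <<'E'
import numpy as np, cv2
from rig import manip
from scipy.optimize import least_squares
def proj(p,P):
    P=np.atleast_2d(P); M=np.linalg.inv(np.array(p["pose"])); c=P@M[:3,:3].T+M[:3,3]
    return np.c_[p["fx"]*c[:,0]/c[:,2]+p["cx"], p["fy"]*c[:,1]/c[:,2]+p["cy"]]
def ray(p,uv,z):
    T=np.array(p["pose"]); d=T[:3,:3]@np.array([(uv[0]-p["cx"])/p["fx"],(uv[1]-p["cy"])/p["fy"],1]); o=T[:3,3]
    return o+d*(z-o[2])/d[2]
SH={"amber_mid":[(24,0),(24,83),(17.5,85),(17.5,100)],"white_mid":[(20,0),(20,70),(14,72),(14,85)],"small_mid":[(18,0),(18,58),(13,60),(13,70)],
"tape_mid":[(26,0),(26,19)],"cap_mid":[(32,0),(32,24)],"filter_mid":[(24,0),(24,15),(5,16),(5,46)]}
a=np.linspace(0,2*np.pi,40,endpoint=False)
def sil(p,t,x,y,z0=0):
    m=np.zeros((1600,2560),np.uint8); S=SH[t]
    for (r1,h1),(r2,h2) in zip(S[:-1],S[1:]):
        P=np.vstack([np.c_[x+r/1e3*np.cos(a),y+r/1e3*np.sin(a),np.full(40,z0+h/1e3)] for r,h in((r1,h1),(r2,h2))])
        cv2.fillConvexPoly(m,cv2.convexHull(np.round(proj(p,P)*4+1.5).astype(np.int32)),1)
    return m
def cen(m):
    ys,xs=np.nonzero(m); return np.array([xs.mean(),ys.mean()]),np.array([xs.min(),ys.min(),xs.max(),ys.max()])
def fit(pics,t,guess,z0=0):
    out={}
    obs=[]
    for n,p in pics.items():
        for r in manip.regions_of(p,t):
            c,bb=cen(r["region"]); s=sil(p,t,*guess,z0); cs,bs=cen(s); cs=(cs-1.5)/4
            if np.hypot(*(c-cs))<15: obs.append((n,p,c,bb,r["region"].sum(),s.sum()/16)); break
    for sel in [[o] for o in obs]+[obs]:
        if not sel: continue
        f=lambda q: np.concatenate([((cen(sil(o[1],t,*q,z0))[0]-1.5)/4-o[2]) for o in sel])
        r=least_squares(f,guess,diff_step=0.01)
        print(t,[o[0] for o in sel],r.x.round(4),"res",r.fun.round(2),[(int(o[4]),int(o[5])) for o in sel])
    return r.x
E
python3 - <<'E'
from h import *
pics={n:manip.get_image(n) for n in("top","side")}
for t,g,z in [("amber_mid",(.556,.193),0),("white_mid",(.516,.321),0),("small_mid",(.381,.206),0),("tape_mid",(.387,.336),0),("cap_mid",(.593,.008),.004),("filter_mid",(.613,-.195),.004)]:
    fit(pics,t,g,z)
p=pics["top"];im=cv2.cvtColor(p["image"],cv2.COLOR_RGB2HSV)
print(im[225,330],im[165,330],im[225,280],p["image"][225,330])
c=im[225,330].astype(int)
m=((abs(im.astype(int)-c)<[40,25,30]).all(2)).astype(np.uint8);m[:150]=0;m[240:]=0;m[:,:285]=0;m[:,415:]=0
cn=max(cv2.findContours(m,0,2)[0],key=cv2.contourArea)
hu=cv2.convexHull(cn); q=cv2.approxPolyDP(hu,6,True)[:,0]; print(q)
W=np.array([ray(p,u,0.01) for u in q]);print(W.round(4),W.mean(0))
for i in range(4): print(np.linalg.norm(W[i]-W[i-1]))
cv2.imwrite("pics/m.png",cv2.resize(np.hstack([p["image"][140:250,270:430,::-1],cv2.merge([m*255]*3)[140:250,270:430]]),None,fx=2.5,fy=2.5))
E
```

```text
amber_mid ['top'] [0.5644 0.2031] res [ 0.01 -0.01] [(386, 423)]
amber_mid ['side'] [0.5636 0.1991] res [-0.02  0.01] [(494, 576)]
amber_mid ['top', 'side'] [0.5648 0.2026] res [ 0.19 -0.1  -0.29 -0.42] [(386, 423), (494, 576)]
white_mid ['top'] [0.5205 0.3331] res [-0.01  0.  ] [(294, 321)]
white_mid ['side'] [0.4626 0.2578] res [ 0.01 -0.01] [(411, 355)]
white_mid ['top', 'side'] [0.5068 0.3287] res [ 0.86  4.97  3.57 -9.64] [(294, 321), (411, 355)]
small_mid ['top'] [0.3868 0.2183] res [ 0.01 -0.02] [(208, 224)]
small_mid ['side'] [0.3883 0.217 ] res [0.   0.01] [(345, 360)]
small_mid ['top', 'side'] [0.3876 0.218 ] res [ 0.17 -0.31 -0.39 -0.04] [(208, 224), (345, 360)]
tape_mid ['top'] [0.3875 0.3458] res [0.   0.01] [(242, 346)]
tape_mid ['side'] [0.3854 0.3398] res [0.01 0.01] [(181, 196)]
tape_mid ['top', 'side'] [0.3873 0.3452] res [ 0.18  0.11 -0.09 -0.71] [(242, 346), (181, 196)]
cap_mid ['top'] [0.5991 0.019 ] res [-0. -0.] [(413, 458)]
cap_mid ['side'] [0.6007 0.0175] res [-0. -0.] [(308, 409)]
cap_mid ['top', 'side'] [0.5999 0.0185] res [ 0.2  -0.27 -0.43 -0.04] [(413, 458), (308, 409)]
filter_mid ['top'] [ 0.6244 -0.1931] res [ 0.   -0.01] [(247, 258)]
filter_mid ['side'] [ 0.6367 -0.1773] res [-0.  0.] [(315, 362)]
filter_mid ['top', 'side'] [ 0.6269 -0.1877] res [-1.85 -1.    0.23  3.04] [(247, 258), (315, 362)]
[ 21  29 140] [ 18  29 131] [ 33  62 190] [140 135 124]
[[404 157]
 [410 231]
 [291 233]
 [291 159]]
[[ 0.6785 -0.2413  0.01  ]
 [ 0.4668 -0.2621  0.01  ]
 [ 0.4378  0.06    0.01  ]
 [ 0.6491  0.0789  0.01  ]] [ 0.55804185 -0.09114824  0.01      ]
0.32151930555270064
0.21274535621598137
0.3234618245390177
0.2120941401178466
```

View pics/m.png

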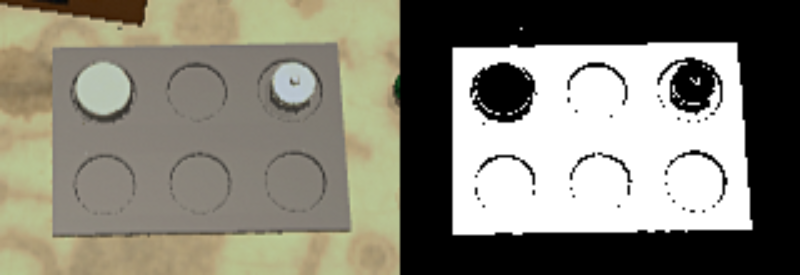

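The tray is at yaw ≈ 0.09 rad, and its pockets agree with the cap fit. The side view matched the turquoise bottle as "white", so I refit that one and refine the tray over its full silhouette.

```bash
cat >> h.py <<'E'
def R(q):
    from scipy.spatial.transform import Rotation as Ro
    return Ro.from_quat([q[1],q[2],q[3],q[0]]).as_matrix()
E
python3 - <<'E'
from h import *
s=manip.get_state(); print(R(s["ee_rot"]).round(3))
pics={n:manip.get_image(n) for n in("top","side")}
for n in pics:
    for r in manip.regions_of(pics[n],"white_mid"):
        c,bb=cen(r["region"]); col=pics[n]["image"][r["region"]].mean(0).round(); print(n,c.round(1),col,int(r["region"].sum()))
p=pics["side"]
best=[r for r in manip.regions_of(p,"white_mid") if np.ptp(p["image"][r["region"]].mean(0))<40]
o=[]
for n in pics:
    b=[r for r in manip.regions_of(pics[n],"white_mid") if np.ptp(pics[n]["image"][r["region"]].mean(0))<40]
    if b: o.append((pics[n],cen(b[0]["region"])[0]))
print(len(o))
for sel in [[x] for x in o]+[o]:
    f=lambda q: np.concatenate([((cen(sil(q0,"white_mid",*q))[0]-1.5)/4-c) for q0,c in sel])
    print(least_squares(f,(.52,.33),diff_step=.01).x.round(4))
p=pics["top"];im=cv2.cvtColor(p["image"],cv2.COLOR_RGB2HSV).astype(int)
m=((abs(im-[21,29,140])<[40,25,30]).all(2)).astype(np.uint8);m[:150]=0;m[240:]=0;m[:,:285]=0;m[:,415:]=0
cn=max(cv2.findContours(m,0,2)[0],key=cv2.contourArea);M=np.zeros((400,640),np.uint8);cv2.drawContours(M,[cn],-1,255,-1)
M4=cv2.resize(M,(2560,1600),interpolation=cv2.INTER_LINEAR)/255.
B=np.array([[sx*.1075,sy*.1625,z] for sx in(-1,1) for sy in(-1,1) for z in(0,.01)])
def box(x,y,t):
    c,s_=np.cos(t),np.sin(t);P=B@np.array([[c,-s_,0],[s_,c,0],[0,0,1]]).T+[x,y,0]
    k=np.zeros((1600,2560),np.uint8);cv2.fillConvexPoly(k,cv2.convexHull(np.round(proj(p,P)*4+1.5).astype(np.int32)),1);return k
from scipy.optimize import minimize
r=minimize(lambda q:np.abs(M4-box(*q)).sum(),(.5577,-.0916,.093),method="Nelder-Mead",options=dict(initial_simplex=[(.5577,-.0916,.093),(.563,-.0916,.093),(.5577,-.086,.093),(.5577,-.0916,.12)]))
x,y,t=r.x;print(r.x.round(4),r.fun/16,M4.sum()/16)
for px in(.0525,-.0525):
    for py in(.105,0,-.105): print(px,py,round(x+px*np.cos(t)-py*np.sin(t),4),round(y+px*np.sin(t)+py*np.cos(t),4))
for uv in[(150,140),(90,140),(200,140),(235,140),(333,148)]: print(uv,ray(p,uv,0).round(3))
E
```

```text
[[ 0.     0.304  0.953]
 [ 0.     0.953 -0.304]
 [-1.     0.     0.   ]]
top [216.2 217.2] [ 37. 102.  89.] 281
top [192.1 193.9] [126. 127. 117.] 281
side [261.  178.6] [179. 166. 137.] 223
1
[0.5204 0.3341]
[0.5204 0.3341]
[ 0.5594 -0.0907  0.0921] 155.36274509803923 8760.922549019608
0.0525 0.105 0.602 0.0187
0.0525 0 0.6116 -0.0859
0.0525 -0.105 0.6213 -0.1905
-0.0525 0.105 0.4974 0.009
-0.0525 0 0.5071 -0.0956
-0.0525 -0.105 0.5167 -0.2001
(150, 140) [0.681 0.493 0.   ]
(90, 140) [0.668 0.666 0.   ]
(200, 140) [0.691 0.348 0.   ]
(235, 140) [0.699 0.247 0.   ]
(333, 148) [ 0.695 -0.038  0.   ]
```

{"fn": "step_arm", "kwargs": {
  "targets": [
    [[0,-210,477],-23],
    [[0,-210,477],-23],
    [[0,-210,477],-23],
    [[0,-210,477],-23],
    [[0,-210,477],-23],
    [[0,-210,477],-23],
    [[0,-210,477],-23],
    [[0,-210,477],-23],
    [[0,-210,477],-23],
    [[0,-210,477],-23],
    [[0,-210,477],-23],
    [[0,-210,477],-23],
    [[0,-210,477],-23],
    [[0,-210,477],-23],
    [[0,-210,477],-23]
  ],
  "grip": 0,
  "grip_force": 40
}}

```text
clock: 3.35
position: [0.5643, 0.2039, 0.2315]
ee_rot: [0.706, -0.033, 0.706, 0.033]
contact_force: [0.6, -0.4, 0.7]
width: 0.0854
```

```bash
cat >> h.py <<'E'
def mv(x,y,z,yaw=None):
    s=manip.get_state(); A=R(s["ee_rot"]); d=(np.array([x,y,z])-s["position"])*1000
    cur=np.arctan2(A[1,1],A[0,1]); t=0.0921+np.pi/2 if yaw is None else yaw
    print("t",round(s["clock"],2),"pos",s["position"].round(4),"F",s["contact_force"].round(1),"w",round(s["width"],4),"-> shift",(A.T@d).round(1),"turn",round(np.degrees(-(t-cur)),1))
E
python3 -c "
from h import *
mv(.5645,.2025,.041)
p=manip.get_image('side'); cv2.imwrite('pics/s1.png',p['image'][:,:,::-1])"
```

```text
t 3.35 pos [0.5643 0.2039 0.2315] F [ 0.6 -0.4  0.7] w 0.0854 -> shift [ 1.905e+02 -1.500e+00  1.000e-01] turn 0.1
```

View pics/s1.png

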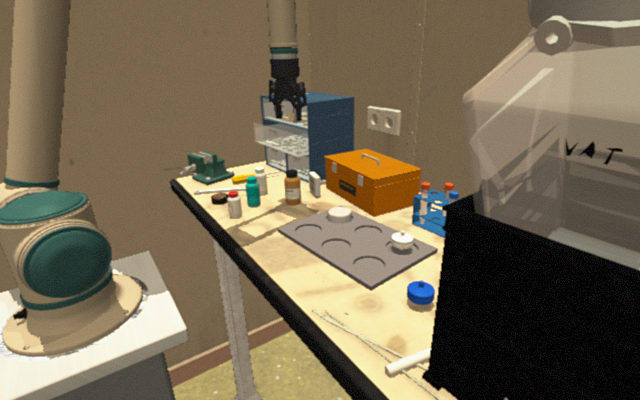

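The gripper hangs above amber, which is at (293,188). Descending and gripping.

{"fn": "step_arm", "kwargs": {
  "targets": [
    [[40,-1,0],0],
    [[80,-1,0],0],
    [[120,-1,0],0],
    [[150,-1,0],0],
    [[175,-1,0],0],
    [[190,-1,0],0],
    [[190,-1,0],0],
    [[190,-1,0],0]
  ]
}}

```text
clock: 4.2
position: [0.5654, 0.2025, 0.0418]
ee_rot: [0.706, -0.033, 0.706, 0.033]
contact_force: [0.1, 0.1, -0.5]
width: 0.0852
```

{"fn": "step_arm", "kwargs": {
  "targets": [
    [[0,0,0],0],
    [[0,0,0],0],
    [[0,0,0],0],
    [[0,0,0],0],
    [[0,0,0],0],
    [[0,0,0],0],
    [[0,0,0],0],
    [[0,0,0],0],
    [[0,0,0],0],
    [[0,0,0],0]
  ],
  "grip": 1,
  "grip_force": 40
}}

```text
clock: 5.2
position: [0.5662, 0.202, 0.0426]
ee_rot: [0.707, -0.032, 0.706, 0.033]
contact_force: [0.1, -1.0, 6.4]
width: 0.0464
```

```bash
python3 -c "
from h import *
mv(.6116,-.0859,.191)
p=manip.get_image('side'); cv2.imwrite('pics/s2.png',cv2.resize(p['image'][100:250,170:370,::-1],None,fx=4,fy=4))"
```

```text
t 5.2 pos [0.5662 0.202  0.0426] F [ 0.1 -1.   6.4] w 0.0464 -> shift [-148.5 -290.8   18.9] turn 0.0
```

View pics/s2.png

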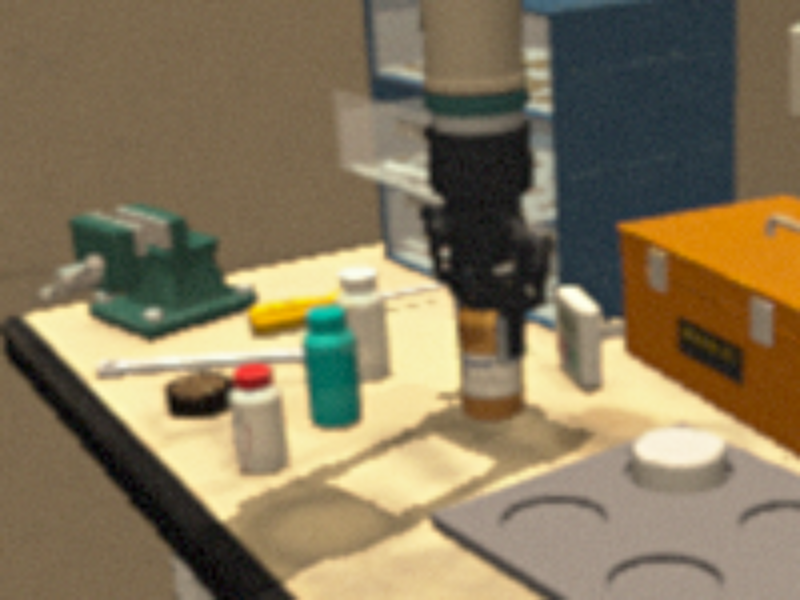

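Amber is held (width 46 mm). Lift, carry over, then hover.

{"fn": "step_arm", "kwargs": {
  "targets": [
    [[-40,0,0],0],
    [[-80,0,0],0],
    [[-120,0,0],0],
    [[-148,0,0],0],
    [[-148,-40,3],0],
    [[-148,-80,6],0],
    [[-148,-120,9],0],
    [[-148,-160,12],0],
    [[-148,-200,15],0],
    [[-148,-240,18],0],
    [[-148,-275,19],0],
    [[-148,-291,19],0],
    [[-148,-291,19],0],
    [[-148,-291,19],0],
    [[-148,-291,19],0]
  ]
}}

```text
clock: 6.75
position: [0.611, -0.0845, 0.1892]
ee_rot: [0.706, -0.033, 0.706, 0.034]
contact_force: [-0.2, 0.3, -1.1]
width: 0.0462
```

```bash
python3 -c "
from h import *
mv(.6116,-.0859,.047)
pics={n:manip.get_image(n) for n in('top','side')}
s=manip.get_state()['position']
fit(pics,'amber_mid',s[:2],s[2]-.0426)
"
```

```text
t 6.75 pos [ 0.611  -0.0845  0.1892] F [-0.2  0.3 -1.1] w 0.0462 -> shift [142.2  -1.7   0.5] turn 0.1
amber_mid ['side'] [ 0.5946 -0.098 ] res [0.03 0.  ] [(800, 968)]
amber_mid ['side'] [ 0.5946 -0.098 ] res [0.03 0.  ] [(800, 968)]
```

{"fn": "step_arm", "kwargs": {
  "targets": [
    [[40,-1,0],0],
    [[80,-1,0],0],
    [[110,-1,0],0],
    [[125,-1,0],0],
    [[133,-1,0],0],
    [[137,-1,0],0],
    [[137,-1,0],0]
  ]
}}

```text
clock: 7.65
position: [0.6118, -0.087, 0.0526]
ee_rot: [0.707, -0.033, 0.706, 0.033]
contact_force: [-0.0, 0.4, -1.3]
width: 0.0461
```

```bash
python3 -c "
from h import *
mv(.6116,-.0859,.047)
p=manip.get_image('side'); cv2.imwrite('pics/s3.png',cv2.resize(p['image'][120:290,260:460,::-1],None,fx=3.5,fy=3.5))"
```

```text
t 7.65 pos [ 0.6118 -0.087   0.0526] F [-0.   0.4 -1.3] w 0.0461 -> shift [ 5.6  1.1 -0.1] turn 0.1
```

View pics/s3.png

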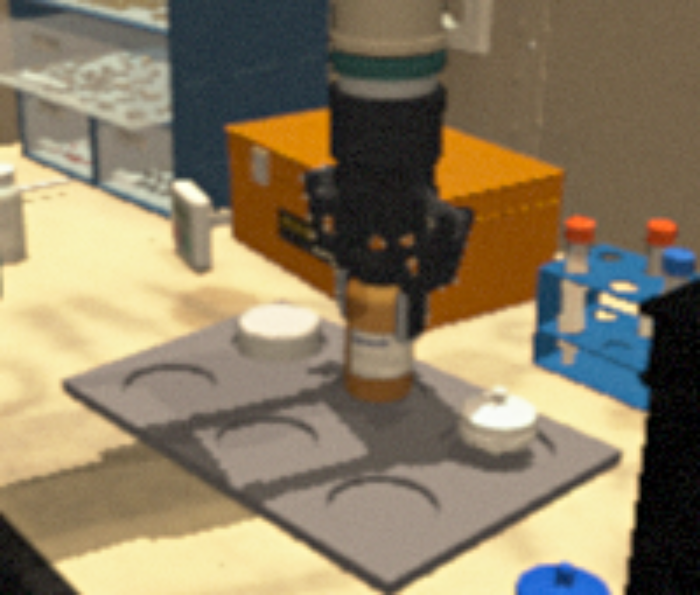

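Amber is over the back middle pocket. Seat it and release.

{"fn": "step_arm", "kwargs": {
  "targets": [
    [[2,1,0],0],
    [[4,1,0],0],
    [[6,1,0],0],
    [[6,1,0],0],
    [[6,1,0],0]
  ]
}}

```text
clock: 8.2
position: [0.6116, -0.0862, 0.0467]
ee_rot: [0.707, -0.033, 0.706, 0.033]
contact_force: [-0.2, -0.1, 1.3]
width: 0.0464
```

{"fn": "step_arm", "kwargs": {
  "targets": [
    [[0,0,0],0],
    [[0,0,0],0],
    [[0,0,0],0],
    [[0,0,0],0],
    [[0,0,0],0],
    [[0,0,0],0],
    [[0,0,0],0]
  ],
  "grip": 0
}}

```text
clock: 8.9
position: [0.6113, -0.0862, 0.0463]
ee_rot: [0.706, -0.033, 0.706, 0.033]
contact_force: [0.4, 0.3, -0.7]
width: 0.0853
```

{"fn": "step_arm", "kwargs": {
  "targets": [
    [[-15,0,0],0],
    [[-40,0,0],0],
    [[-80,0,0],0],
    [[-120,0,0],0],
    [[-160,0,0],0],
    [[-160,0,0],0]
  ]
}}

```text
clock: 9.5
position: [0.6149, -0.087, 0.2131]
ee_rot: [0.711, -0.034, 0.702, 0.031]
contact_force: [0.2, -1.0, 0.2]
width: 0.0852
```

```bash
python3 -c "
from h import *
mv(.3874,.345,.12)
mv(.5204,.3335,.21)
pics={n:manip.get_image(n) for n in('top','side')}
fit(pics,'amber_mid',(.6116,-.0859),.004)
p=pics['side']; cv2.imwrite('pics/s4.png',cv2.resize(p['image'][:,:,::-1],None,fx=1.2,fy=1.2))
p=pics['top']; cv2.imwrite('pics/t4.png',cv2.resize(p['image'][60:300,50:450,::-1],None,fx=2,fy=2))
"
```

```text
t 9.5 pos [ 0.6149 -0.087   0.2131] F [ 0.2 -1.   0.2] w 0.0852 -> shift [  88.9  451.6 -187.6] turn 0.0
t 9.5 pos [ 0.6149 -0.087   0.2131] F [ 0.2 -1.   0.2] w 0.0852 -> shift [  0.6 427.5 -55.2] turn 0.0
amber_mid ['side'] [ 0.6103 -0.0864] res [-0.01  0.01] [(821, 844)]
amber_mid ['side'] [ 0.6103 -0.0864] res [-0.01  0.01] [(821, 844)]
```

View pics/s4.png

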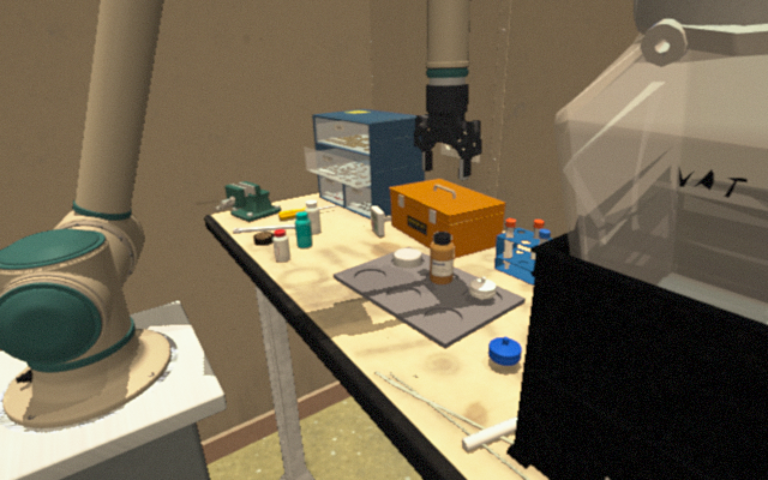

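View pics/t4.png

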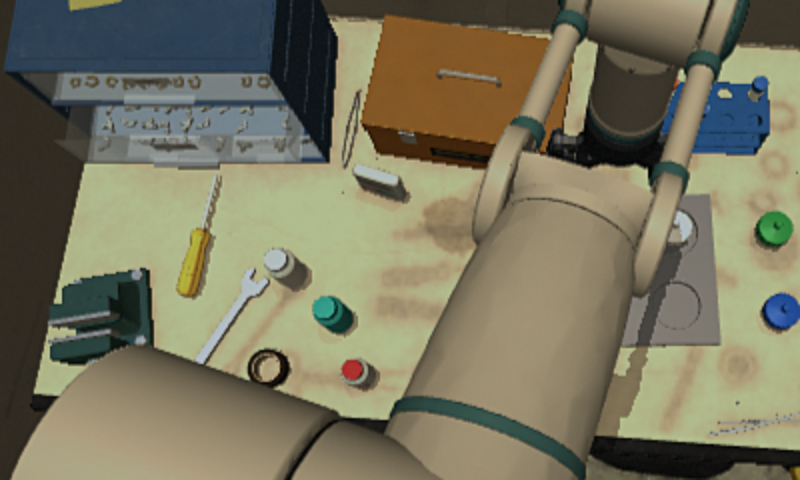

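Amber is standing in its pocket; the side fit gives (0.610,-0.086). Next, the white bottle.

{"fn": "step_arm", "kwargs": {
  "targets": [
    [[0,427,-52],0],
    [[0,427,-52],0],
    [[0,427,-52],0],
    [[0,427,-52],0],
    [[0,427,-52],0],
    [[0,427,-52],0],
    [[0,427,-52],0],
    [[0,427,-52],0],
    [[0,427,-52],0],
    [[0,427,-52],0],
    [[0,427,-52],0],
    [[0,427,-52],0],
    [[0,427,-52],0]
  ]
}}

```text
clock: 11.0
position: [0.5203, 0.3327, 0.2058]
ee_rot: [0.706, -0.032, 0.707, 0.032]
contact_force: [-0.5, -1.0, -0.2]
width: 0.085
```

```bash
python3 -c "
from h import *
mv(.5204,.3335,.028)
p=manip.get_image('side'); cv2.imwrite('pics/s5.png',cv2.resize(p['image'][20:220,150:350,::-1],None,fx=3,fy=3))"
```

```text
t 11.0 pos [0.5203 0.3327 0.2058] F [-0.5 -1.  -0.2] w 0.085 -> shift [177.8   1.    0.3] turn -0.1
```

View pics/s5.png

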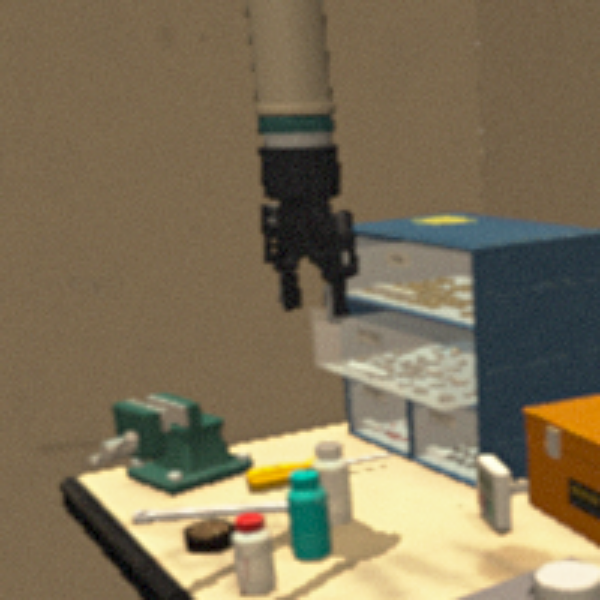

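```bash
python3 -c "
from h import *
t=manip.get_image('top');s=manip.get_image('side')
for z in (.12,.16,.2,.24):
  print(z,'top',[ray(t,u,z).round(3)[:2] for u in((77,131),(130,142),(157,142))],'side',[ray(s,u,z).round(3)[:2] for u in((256,142),(255,125),(308,155))])
cv2.imwrite('pics/t5.png',cv2.resize(t['image'][60:220,50:270,::-1],None,fx=3.6,fy=3.6))
"
```

```text
0.12 top [array([0.647, 0.629]), array([0.627, 0.486]), array([0.632, 0.417])] side [array([0.597, 0.511]), array([0.727, 0.803]), array([0.652, 0.248])]
0.16 top [array([0.631, 0.602]), array([0.612, 0.465]), array([0.617, 0.399])] side [array([0.53 , 0.355]), array([0.643, 0.61 ]), array([0.578, 0.127])]
0.2 top [array([0.616, 0.575]), array([0.597, 0.444]), array([0.602, 0.381])] side [array([0.462, 0.2  ]), array([0.558, 0.417]), array([0.503, 0.005])]
0.24 top [array([0.601, 0.548]), array([0.583, 0.423]), array([0.587, 0.362])] side [array([0.395, 0.045]), array([0.474, 0.224]), array([ 0.429, -0.116])]
```

View pics/t5.png

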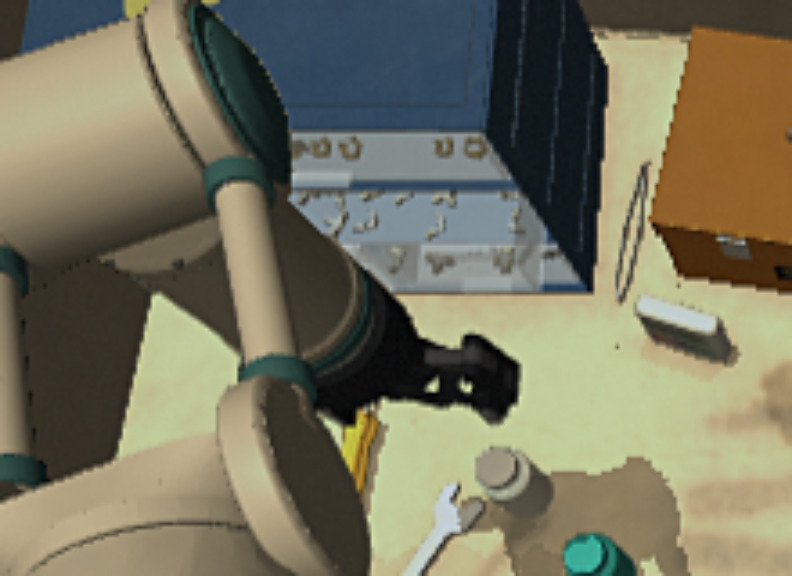

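The open drawer's front lies at x≈0.62, about 100 mm beyond the bottle axis, so there is room to descend.

{"fn": "step_arm", "kwargs": {
  "targets": [
    [[40,1,0],0],
    [[80,1,0],0],
    [[110,1,0],0],
    [[140,1,0],0],
    [[165,1,0],0],
    [[178,1,0],0],
    [[178,1,0],0],
    [[178,1,0],0]
  ]
}}

```text
clock: 11.95
position: [0.5208, 0.3353, 0.0292]
ee_rot: [0.707, -0.032, 0.706, 0.033]
contact_force: [-0.2, -0.2, -0.7]
width: 0.0852
```

{"fn": "step_arm", "kwargs": {
  "targets": [
    [[0,0,0],0],
    [[0,0,0],0],
    [[0,0,0],0],
    [[0,0,0],0],
    [[0,0,0],0],
    [[0,0,0],0],
    [[0,0,0],0],
    [[0,0,0],0],
    [[0,0,0],0],
    [[0,0,0],0]
  ],
  "grip": 1
}}

```text
clock: 12.95
position: [0.5205, 0.3352, 0.0295]
ee_rot: [0.707, -0.033, 0.706, 0.033]
contact_force: [0.1, -2.6, 6.2]
width: 0.0387
```

```bash
python3 -c "
from h import *
mv(.4974,.009,.198)
p=manip.get_image('side'); cv2.imwrite('pics/s6.png',cv2.resize(p['image'][60:230,150:350,::-1],None,fx=3.5,fy=3.5))"
```

```text
t 12.95 pos [0.5205 0.3352 0.0295] F [ 0.1 -2.6  6.2] w 0.0387 -> shift [-168.7 -322.6  -52.9] turn 0.0
```

View pics/s6.png

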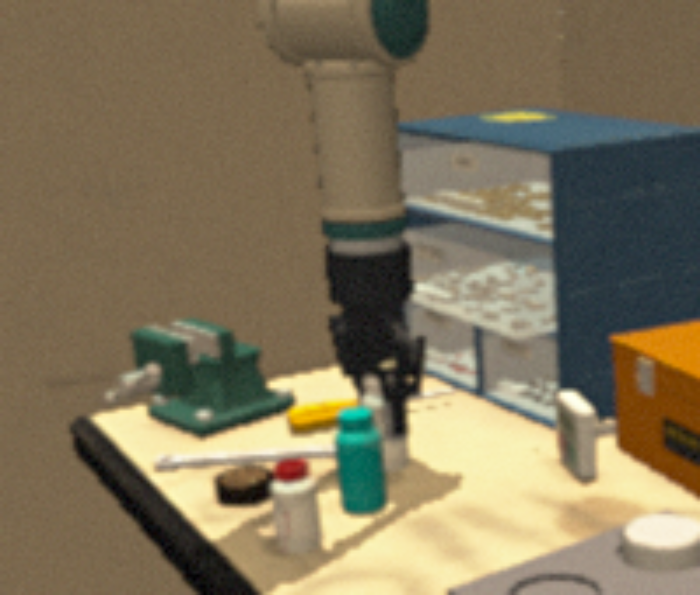

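White is held (38.7 mm). Lift and carry.

{"fn": "step_arm", "kwargs": {
  "targets": [
    [[-40,0,0],0],
    [[-80,0,0],0],
    [[-120,0,0],0],
    [[-150,0,0],0],
    [[-150,-40,-7],0],
    [[-150,-80,-14],0],
    [[-150,-120,-21],0],
    [[-150,-160,-28],0],
    [[-150,-200,-35],0],
    [[-150,-240,-42],0],
    [[-150,-280,-49],0],
    [[-150,-310,-53],0],
    [[-150,-323,-53],0],
    [[-150,-323,-53],0],
    [[-150,-323,-53],0],
    [[-150,-323,-53],0]
  ]
}}

```text
clock: 14.6
position: [0.497, 0.01, 0.1782]
ee_rot: [0.706, -0.033, 0.706, 0.034]
contact_force: [-0.2, 0.6, -1.7]
width: 0.0391
```

```bash
python3 -c "
from h import *
mv(.4974,.009,.0345)"
```

```text
t 14.6 pos [0.497  0.01   0.1782] F [-0.2  0.6 -1.7] w 0.0391 -> shift [143.7  -1.2   0.3] turn 0.1
```

{"fn": "step_arm", "kwargs": {
  "targets": [
    [[40,-1,0],0],
    [[80,-1,0],0],
    [[110,-1,0],0],
    [[128,-1,0],0],
    [[136,-1,0],0],
    [[139,-1,0],0],
    [[139,-1,0],0]
  ]
}}

```text
clock: 15.3
position: [0.4977, 0.0082, 0.0397]
ee_rot: [0.707, -0.033, 0.706, 0.033]
contact_force: [-0.5, -0.9, -1.5]
width: 0.0391
```

```bash
python3 -c "
from h import *
mv(.4974,.009,.0337)
p=manip.get_image('side'); cv2.imwrite('pics/s7.png',cv2.resize(p['image'][120:290,260:460,::-1],None,fx=3.5,fy=3.5))"
```

```text
t 15.3 pos [0.4977 0.0082 0.0397] F [-0.5 -0.9 -1.5] w 0.0391 -> shift [ 6.   0.9 -0.3] turn 0.1
```

View pics/s7.png

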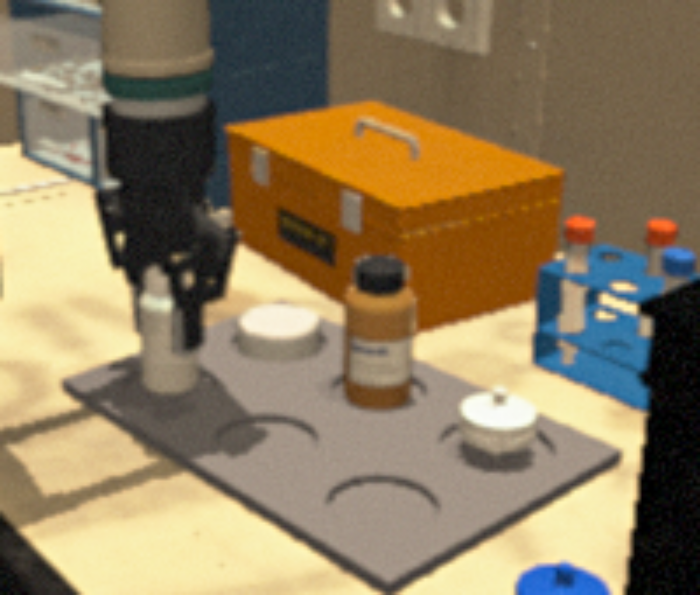

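White is over its pocket. Seat it, release and retreat.

{"fn": "step_arm", "kwargs": {
  "targets": [
    [[2,1,0],0],
    [[4,1,0],0],
    [[6,1,0],0],
    [[6,1,0],0],
    [[6,1,0],0]
  ]
}}

```text
clock: 15.85
position: [0.4973, 0.0086, 0.0335]
ee_rot: [0.707, -0.033, 0.706, 0.033]
contact_force: [-0.8, 0.7, 0.7]
width: 0.039
```

{"fn": "step_arm", "kwargs": {
  "targets": [
    [[0,0,0],0],
    [[0,0,0],0],
    [[0,0,0],0],
    [[0,0,0],0],
    [[0,0,0],0],
    [[0,0,0],0],
    [[0,0,0],0]
  ],
  "grip": 0
}}

```text
clock: 16.55
position: [0.497, 0.0086, 0.0333]
ee_rot: [0.706, -0.033, 0.706, 0.033]
contact_force: [-0.4, 0.8, -0.4]
width: 0.0852
```

{"fn": "step_arm", "kwargs": {
  "targets": [
    [[-15,0,0],0],
    [[-40,0,0],0],
    [[-80,0,0],0],
    [[-120,0,0],0],
    [[-155,0,0],0],
    [[-155,0,0],0],
    [[-155,0,0],0]
  ]
}}

```text
clock: 17.25
position: [0.4972, 0.0086, 0.1889]
ee_rot: [0.707, -0.033, 0.706, 0.033]
contact_force: [-1.3, -0.8, 0.0]
width: 0.0854
```

```bash
python3 -c "
from h import *
mv(.3876,.218,.185)
pics={n:manip.get_image(n) for n in('top','side')}
fit(pics,'white_mid',(.4974,.009),.004)
fit(pics,'small_mid',(.3876,.218),.0)
fit(pics,'tape_mid',(.3873,.345),.0)
"
```

```text
t 17.25 pos [0.4972 0.0086 0.1889] F [-1.3 -0.8  0. ] w 0.0854 -> shift [  3.6 218.6 -89.8] turn 0.0
white_mid ['top'] [0.4963 0.0123] res [-0.  0.] [(207, 260)]
white_mid ['side'] [0.4966 0.0056] res [0.07 0.1 ] [(511, 568)]
white_mid ['top', 'side'] [0.4975 0.0104] res [ 0.71 -0.43 -0.66 -0.65] [(207, 260), (511, 568)]
small_mid ['side'] [0.387  0.2149] res [-0.    0.01] [(331, 350)]
small_mid ['side'] [0.387  0.2149] res [-0.    0.01] [(331, 350)]
tape_mid ['top'] [0.3867 0.3468] res [ 0. -0.] [(289, 346)]
tape_mid ['side'] [0.3853 0.3414] res [-0.01  0.  ] [(154, 194)]
tape_mid ['top', 'side'] [0.3867 0.3464] res [ 0.15  0.04 -0.15 -0.58] [(289, 346), (154, 194)]
```

White is in place. Next, the small bottle.

{"fn": "step_arm", "kwargs": {
  "targets": [
    [[0,40,-16],0],
    [[0,80,-33],0],
    [[0,120,-50],0],
    [[0,160,-66],0],
    [[0,200,-82],0],
    [[0,218,-90],0],
    [[0,218,-90],0],
    [[0,218,-90],0],
    [[40,218,-90],0],
    [[80,218,-90],0],
    [[115,218,-90],0],
    [[140,218,-90],0],
    [[158,218,-90],0],
    [[168,218,-90],0],
    [[168,218,-90],0],
    [[168,218,-90],0]
  ]
}}

```text
clock: 19.25
position: [0.3882, 0.2171, 0.0207]
ee_rot: [0.707, -0.032, 0.706, 0.032]
contact_force: [0.0, -0.7, 0.6]
width: 0.0853
```

{"fn": "step_arm", "kwargs": {
  "targets": [
    [[0,0,0],0],
    [[0,0,0],0],
    [[0,0,0],0],
    [[0,0,0],0],
    [[0,0,0],0],
    [[0,0,0],0],
    [[0,0,0],0],
    [[0,0,0],0],
    [[0,0,0],0],
    [[0,0,0],0],
    [[0,0,0],0]
  ],
  "grip": 1
}}

```text
clock: 20.35
position: [0.3877, 0.2175, 0.021]
ee_rot: [0.707, -0.033, 0.706, 0.033]
contact_force: [-1.1, -1.2, 5.6]
width: 0.0341
```

```bash
python3 -c "
from h import *
mv(.5167,-.2001,.18)
p=manip.get_image('side'); cv2.imwrite('pics/s8.png',cv2.resize(p['image'][60:230,150:350,::-1],None,fx=3.5,fy=3.5))"
```

```text
t 20.35 pos [0.3877 0.2175 0.021 ] F [-1.1 -1.2  5.6] w 0.0341 -> shift [-159.  -427.8   89.9] turn 0.0
```

View pics/s8.png

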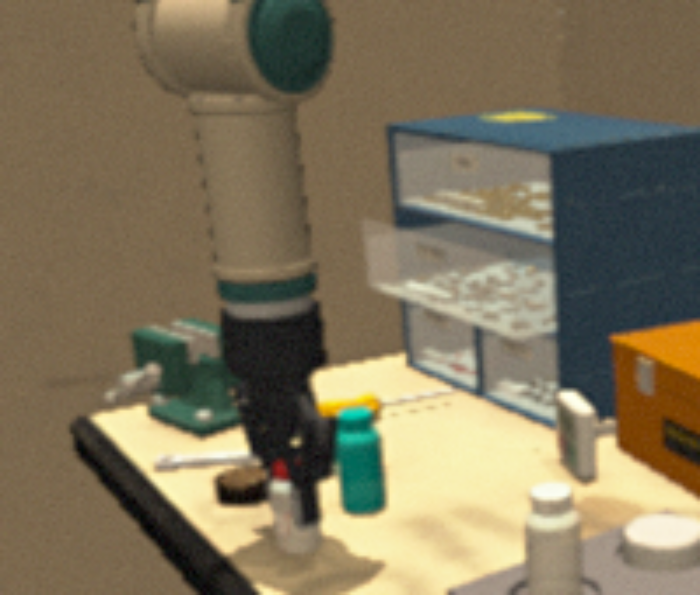

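The small bottle is held (34 mm). Lift, then carry well above everything.

{"fn": "step_arm", "kwargs": {
  "targets": [
    [[-40,0,0],0],
    [[-80,0,0],0],
    [[-120,0,0],0],
    [[-155,0,0],0],
    [[-159,-40,8],0],
    [[-159,-80,17],0],
    [[-159,-120,25],0],
    [[-159,-160,34],0],
    [[-159,-200,42],0],
    [[-159,-240,50],0],
    [[-159,-280,59],0],
    [[-159,-320,67],0],
    [[-159,-360,76],0],
    [[-159,-400,84],0],
    [[-159,-428,90],0],
    [[-159,-428,90],0],
    [[-159,-428,90],0],
    [[-159,-428,90],0]
  ]
}}

```text
clock: 22.2
position: [0.5158, -0.1993, 0.179]
ee_rot: [0.706, -0.032, 0.707, 0.033]
contact_force: [-0.4, 0.6, -0.6]
width: 0.0341
```

```bash
python3 -c "
from h import *
mv(.5167,-.2001,.0255)"
```

```text
t 22.2 pos [ 0.5158 -0.1993  0.179 ] F [-0.4  0.6 -0.6] w 0.0341 -> shift [153.5  -1.1   0.9] turn 0.1
```

{"fn": "step_arm", "kwargs": {
  "targets": [
    [[40,-1,1],0],
    [[80,-1,1],0],
    [[115,-1,1],0],
    [[137,-1,1],0],
    [[145,-1,1],0],
    [[149,-1,1],0],
    [[149,-1,1],0]
  ]
}}

```text
clock: 22.9
position: [0.5181, -0.2011, 0.0309]
ee_rot: [0.707, -0.033, 0.706, 0.033]
contact_force: [1.0, 0.2, -0.9]
width: 0.0344
```

```bash
python3 -c "
from h import *
mv(.5167,-.2001,.0252)
p=manip.get_image('side'); cv2.imwrite('pics/s9.png',cv2.resize(p['image'][120:290,260:460,::-1],None,fx=3.5,fy=3.5))"
```

```text
t 22.9 pos [ 0.5181 -0.2011  0.0309] F [ 1.   0.2 -0.9] w 0.0344 -> shift [ 5.7  1.1 -1.3] turn 0.1
```

View pics/s9.png

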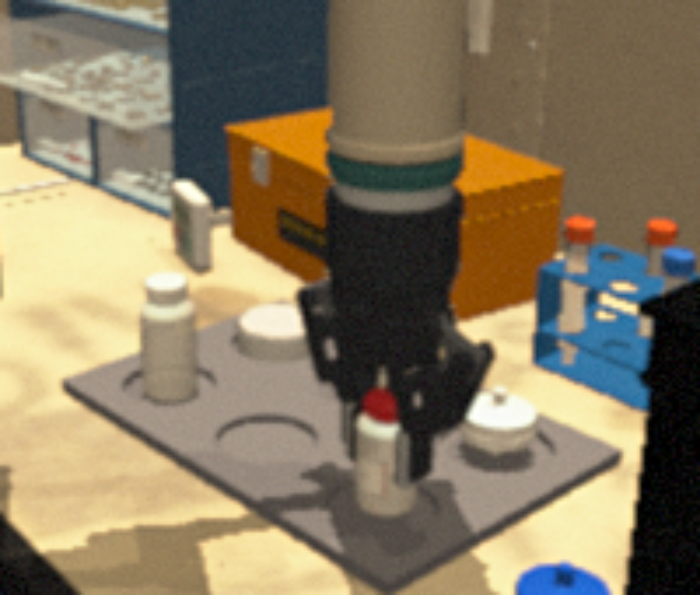

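The small bottle is over its pocket, base at (388,505) in the zoom. Seat and release.

{"fn": "step_arm", "kwargs": {
  "targets": [
    [[2,1,-1],0],
    [[4,1,-1],0],
    [[6,1,-1],0],
    [[6,1,-1],0],
    [[6,1,-1],0]
  ]
}}

```text
clock: 23.45
position: [0.5168, -0.2007, 0.025]
ee_rot: [0.707, -0.033, 0.706, 0.033]
contact_force: [-1.6, 0.6, 5.1]
width: 0.034
```

{"fn": "step_arm", "kwargs": {
  "targets": [
    [[0,0,0],0],
    [[0,0,0],0],
    [[0,0,0],0],
    [[0,0,0],0],
    [[0,0,0],0],
    [[0,0,0],0],
    [[0,0,0],0]
  ],
  "grip": 0
}}

```text
clock: 24.15
position: [0.5165, -0.2004, 0.0242]
ee_rot: [0.706, -0.033, 0.706, 0.033]
contact_force: [-0.9, -1.1, -0.2]
width: 0.0853
```

{"fn": "step_arm", "kwargs": {
  "targets": [
    [[-15,0,0],0],
    [[-40,0,0],0],
    [[-80,0,0],0],
    [[-120,0,0],0],
    [[-160,0,0],0],
    [[-160,0,0],0],
    [[-160,0,0],0]
  ]
}}

```text
clock: 24.85
position: [0.5168, -0.2006, 0.1852]
ee_rot: [0.707, -0.033, 0.706, 0.032]
contact_force: [0.7, 0.4, -0.1]
width: 0.0854
```

```bash
python3 -c "
from h import *
mv(.387,.346,.18)
pics={n:manip.get_image(n) for n in('top','side')}
fit(pics,'small_mid',(.5167,-.2001),.004)
fit(pics,'tape_mid',(.3873,.345),.0)
fit(pics,'cap_mid',(.6,.0187),.004)
p=pics['top']
for r in manip.regions_of(p,'tape_mid')[:1]:
  cn=max(cv2.findContours(r['region'].astype(np.uint8),0,1)[0],key=cv2.contourArea)
  e=cv2.fitEllipse(cn);print(e, ray(p,e[0],.0095))
cv2.imwrite('pics/t9.png',cv2.resize(p['image'][200:270,140:240,::-1],None,fx=7,fy=7,interpolation=2))
"
```

```text
t 24.85 pos [ 0.5168 -0.2006  0.1852] F [ 0.7  0.4 -0.1] w 0.0854 -> shift [  4.4 556.3 -78.7] turn 0.0
small_mid ['side'] [ 0.517  -0.2002] res [-0.01 -0.01] [(587, 610)]
small_mid ['side'] [ 0.517  -0.2002] res [-0.01 -0.01] [(587, 610)]
tape_mid ['top'] [0.3926 0.3443] res [ 0.01 -0.01] [(181, 346)]
tape_mid ['side'] [0.3882 0.3419] res [-0.  0.] [(184, 194)]
tape_mid ['top', 'side'] [0.3909 0.3443] res [-0.09  0.59  0.61 -0.44] [(181, 346), (184, 194)]
cap_mid ['top'] [0.6009 0.0178] res [-0. -0.] [(451, 458)]
cap_mid ['side'] [0.6031 0.0179] res [-0.03  0.01] [(328, 400)]
cap_mid ['top', 'side'] [0.6014 0.0172] res [ 0.25 -0.15 -0.34  0.26] [(451, 458), (328, 400)]
((183.94764709472656, 243.16981506347656), (15.746077537536621, 19.541637420654297), 94.11837005615234) [0.38930809 0.3456383  0.0095    ]
```

View pics/t9.png

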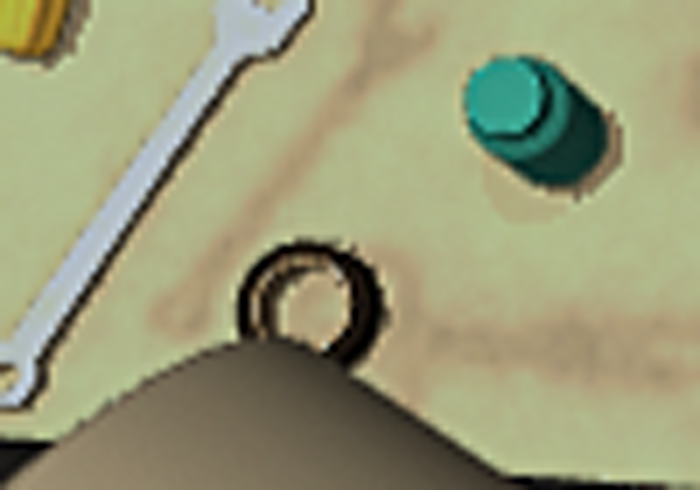

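The small bottle is placed at (0.517,-0.200). The tape fix comes from the earlier unoccluded view: (0.387,0.345). Go above it and descend part of the way.

{"fn": "step_arm", "kwargs": {
  "targets": [
    [[0,50,-7],0],
    [[0,100,-14],0],
    [[0,150,-21],0],
    [[0,200,-28],0],
    [[0,250,-35],0],
    [[0,300,-42],0],
    [[0,350,-49],0],
    [[0,400,-56],0],
    [[0,450,-63],0],
    [[0,500,-70],0],
    [[0,540,-77],0],
    [[0,556,-79],0],
    [[0,556,-79],0],
    [[0,556,-79],0]
  ]
}}

```text
clock: 26.7
position: [0.3864, 0.3451, 0.184]
ee_rot: [0.706, -0.033, 0.706, 0.032]
contact_force: [-0.1, -0.4, 0.2]
width: 0.0852
```

{"fn": "step_arm", "kwargs": {
  "targets": [
    [[40,0,0],0],
    [[80,0,0],0],
    [[120,0,0],0],
    [[150,0,0],0],
    [[170,0,0],0],
    [[176,0,0],0],
    [[176,0,0],0],
    [[176,0,0],0]
  ]
}}

```text
clock: 27.5
position: [0.3875, 0.3457, 0.0093]
ee_rot: [0.707, -0.032, 0.706, 0.033]
contact_force: [-0.1, -0.5, -0.3]
width: 0.0856
```

```bash
python3 -c "
from h import *
mv(.3868,.345,.003)
for n in('side','top'):
  p=manip.get_image(n); print(n,proj(p,[[.3868,.345,.0095]]).round(1))
  u,v=proj(p,[[.3868,.345,.0095]])[0].astype(int)
  cv2.imwrite(f'pics/{n}10.png',cv2.resize(p['image'][v-60:v+25,u-50:u+70,::-1],None,fx=6,fy=6,interpolation=2))"
```

```text
t 27.5 pos [0.3875 0.3457 0.0093] F [-0.1 -0.5 -0.3] w 0.0856 -> shift [ 6.3 -0.6 -0.8] turn -0.0
side [[219.  198.2]]
top [[184.  244.1]]
```

View pics/side10.png

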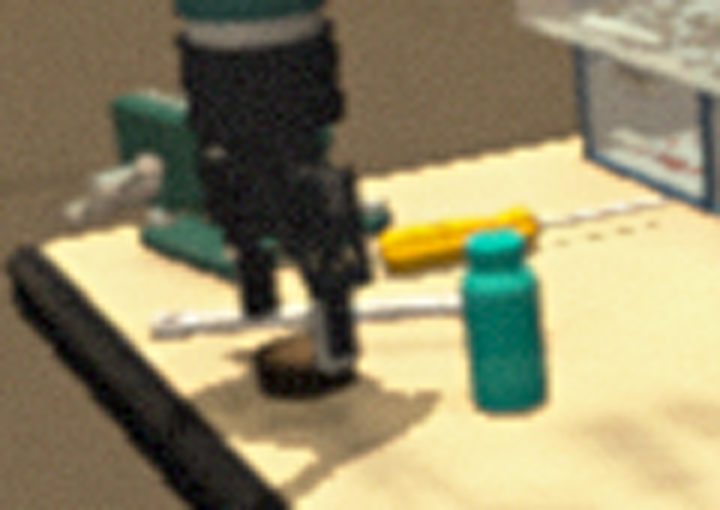

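View pics/top10.png

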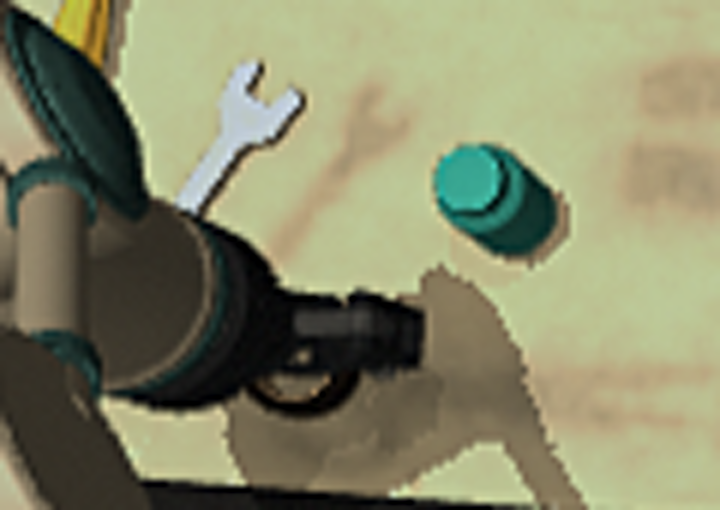

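```bash
python3 -c "
from h import *
p=manip.get_image('side')
for z in(0,.009,.015,.022,.03): print(z,proj(p,[[.3905,.3,z],[.38,.3,z],[.40,.3,z]]).round(1).tolist())
for z in(0,.01,.02,.03,.04):print(z,ray(p,(225.7,200),z).round(3))"
```

```text
0 [[225.9, 205.4], [222.5, 206.3], [228.9, 204.7]]
0.009 [[225.5, 202.7], [222.1, 203.5], [228.6, 201.9]]
0.015 [[225.3, 200.8], [221.8, 201.6], [228.3, 200.1]]
0.022 [[225.0, 198.6], [221.5, 199.5], [228.0, 197.9]]
0.03 [[224.6, 196.1], [221.2, 196.9], [227.7, 195.4]]
0 [0.405 0.341 0.   ]
0.01 [0.398 0.317 0.01 ]
0.02 [0.39  0.293 0.02 ]
0.03 [0.382 0.269 0.03 ]
0.04 [0.375 0.245 0.04 ]
```

At opening 85 mm the tips sit about 9 mm above the nominal TCP, so TCP z≈0.001 is safe. Lower and grip.

{"fn": "step_arm", "kwargs": {
  "targets": [
    [[4,-1,-1],0],
    [[8,-1,-1],0],
    [[8,-1,-1],0],
    [[8,-1,-1],0]
  ]
}}

```text
clock: 28.05
position: [0.3853, 0.3447, 0.0001]
ee_rot: [0.706, -0.033, 0.706, 0.033]
contact_force: [-0.3, 0.4, -0.9]
width: 0.0855
```

{"fn": "step_arm", "kwargs": {
  "targets": [
    [[0,0,0],0],
    [[0,0,0],0],
    [[0,0,0],0],
    [[0,0,0],0],
    [[0,0,0],0],
    [[0,0,0],0],
    [[0,0,0],0],
    [[0,0,0],0],
    [[0,0,0],0],
    [[0,0,0],0]
  ],
  "grip": 1
}}

```text
clock: 29.05
position: [0.3856, 0.3448, 0.0007]
ee_rot: [0.706, -0.033, 0.706, 0.033]
contact_force: [-0.8, -1.5, 5.3]
width: 0.0493
```

{"fn": "step_arm", "kwargs": {
  "targets": [
    [[-15,0,0],0],
    [[-30,0,0],0],
    [[-60,0,0],0],
    [[-60,0,0],0],
    [[-60,0,0],0]
  ]
}}

```text
clock: 29.55
position: [0.3856, 0.3449, 0.0604]
ee_rot: [0.707, -0.032, 0.706, 0.033]
contact_force: [0.7, -0.4, -0.7]
width: 0.0491
```

```bash
python3 -c "
from h import *
mv(.6015,.018,.15)
p=manip.get_image('side'); u,v=219,175
cv2.imwrite(f'pics/side11.png',cv2.resize(p['image'][v-60:v+40,u-50:u+70,::-1],None,fx=6,fy=6,interpolation=2))"
```

```text
t 29.55 pos [0.3856 0.3449 0.0604] F [ 0.7 -0.4 -0.7] w 0.0491 -> shift [ -89.6 -345.4  184.8] turn 0.0
```

View pics/side11.png

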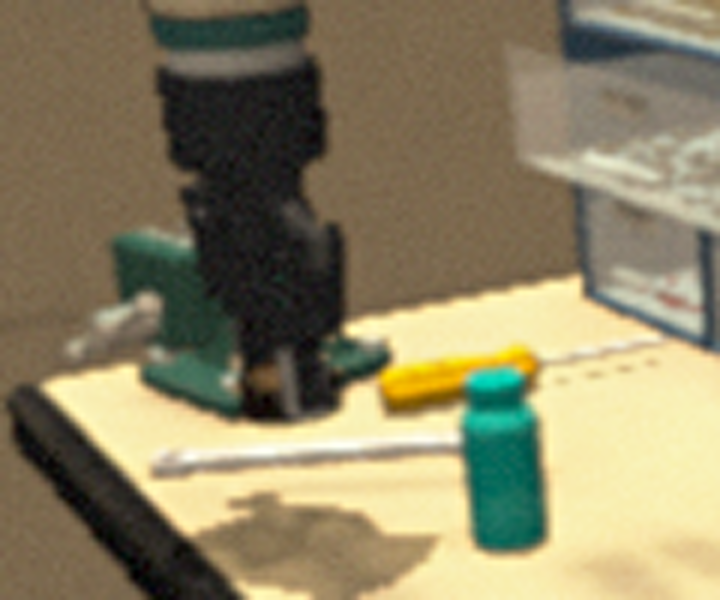

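The tape is held flat (49 mm). Lift higher, then go over the cap.

{"fn": "step_arm", "kwargs": {
  "targets": [
    [[-40,0,0],0],
    [[-80,0,0],0],
    [[-100,0,0],0],
    [[-100,-37,20],0],
    [[-100,-74,40],0],
    [[-100,-111,60],0],
    [[-100,-148,80],0],
    [[-100,-185,100],0],
    [[-100,-222,119],0],
    [[-100,-259,139],0],
    [[-100,-296,158],0],
    [[-100,-333,178],0],
    [[-100,-345,184],0],
    [[-100,-345,184],0],
    [[-100,-345,184],0],
    [[-100,-345,184],0]
  ]
}}

```text
clock: 31.2
position: [0.5993, 0.0198, 0.1597]
ee_rot: [0.706, -0.033, 0.707, 0.034]
contact_force: [0.2, 0.3, -0.1]
width: 0.0491
```

```bash
python3 -c "
from h import *
pics={n:manip.get_image(n) for n in('top','side')}
s=manip.get_state()['position']
fit(pics,'cap_mid',(.6015,.0185),.004)
fit(pics,'tape_mid',s[:2],s[2])
mv(.6008,.0183,.034)"
```

```text
cap_mid ['side'] [0.6018 0.016 ] res [ 0. -0.] [(361, 396)]
cap_mid ['side'] [0.6018 0.016 ] res [ 0. -0.] [(361, 396)]
tape_mid ['side'] [0.5913 0.0196] res [-0.  0.] [(143, 256)]
tape_mid ['side'] [0.5913 0.0196] res [-0.  0.] [(143, 256)]
t 31.5 pos [0.6003 0.019  0.1606] F [ 0.1 -0.1 -0.4] w 0.0493 -> shift [126.6  -0.8   0.3] turn 0.1
```

{"fn": "step_arm", "kwargs": {
  "targets": [
    [[40,-1,1],0],
    [[80,-1,1],0],
    [[105,-1,1],0],
    [[118,-1,1],0],
    [[124,-1,1],0],
    [[126,-1,1],0],
    [[126,-1,1],0]
  ]
}}

```text
clock: 32.2
position: [0.6027, 0.0174, 0.0353]
ee_rot: [0.707, -0.033, 0.706, 0.033]
contact_force: [-0.0, 0.6, -1.2]
width: 0.0491
```

```bash
python3 -c "
from h import *
mv(.6008,.0183,.029)
p=manip.get_image('side'); cv2.imwrite('pics/s12.png',cv2.resize(p['image'][120:260,280:420,::-1],None,fx=4.2,fy=4.2))"
```

```text
t 32.2 pos [0.6027 0.0174 0.0353] F [-0.   0.6 -1.2] w 0.0491 -> shift [ 6.3  1.1 -1.8] turn 0.0
```

View pics/s12.png

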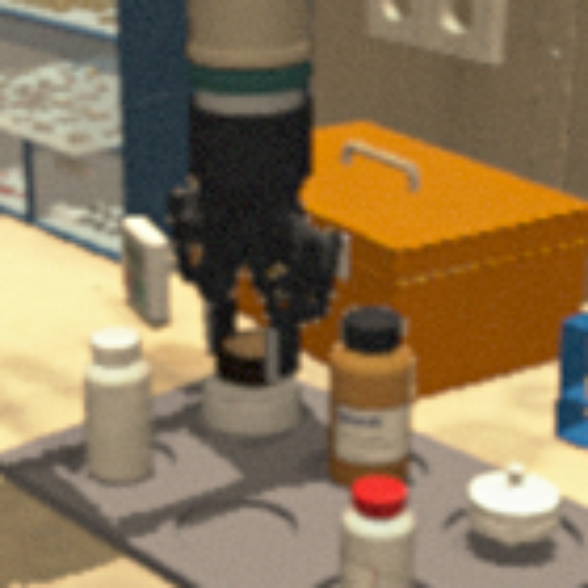

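The tape is centred just above the cap. Lower gently.

{"fn": "step_arm", "kwargs": {
  "targets": [
    [[2,1,-1],0],
    [[4,1,-1],0],
    [[5,1,-1],0],
    [[6,1,-1],0],
    [[6,1,-1],0],
    [[6,1,-1],0]
  ]
}}

```text
clock: 32.85
position: [0.6006, 0.0183, 0.0283]
ee_rot: [0.706, -0.033, 0.706, 0.033]
contact_force: [-0.2, -0.0, -0.4]
width: 0.0491
```

```bash
python3 -c "
from h import *
mv(.6008,.0183,.029)"
```

```text
t 32.85 pos [0.6006 0.0183 0.0283] F [-0.2 -0.  -0.4] w 0.0491 -> shift [-0.7  0.   0.2] turn 0.0
```

{"fn": "step_arm", "kwargs": {
  "targets": [
    [[1,0,0],0],
    [[1,0,0],0],
    [[1,0,0],0]
  ]
}}

```text
clock: 33.15
position: [0.6007, 0.0183, 0.0282]
ee_rot: [0.707, -0.033, 0.706, 0.033]
contact_force: [-1.8, -0.5, 5.4]
width: 0.0493
```

{"fn": "step_arm", "kwargs": {
  "targets": [
    [[0,0,0],0],
    [[0,0,0],0],
    [[0,0,0],0],
    [[0,0,0],0],
    [[0,0,0],0],
    [[0,0,0],0],
    [[0,0,0],0],
    [[0,0,0],0]
  ],
  "grip": 0
}}

```text
clock: 33.95
position: [0.6006, 0.0182, 0.0273]
ee_rot: [0.706, -0.033, 0.706, 0.033]
contact_force: [0.5, -0.6, -0.1]
width: 0.0856
```

{"fn": "step_arm", "kwargs": {
  "targets": [
    [[-5,0,0],0],
    [[-15,0,0],0],
    [[-40,0,0],0],
    [[-80,0,0],0],
    [[-120,0,0],0],
    [[-160,0,0],0],
    [[-180,0,0],0],
    [[-180,0,0],0]
  ]
}}

```text
clock: 34.75
position: [0.6029, 0.0181, 0.2124]
ee_rot: [0.71, -0.033, 0.703, 0.032]
contact_force: [-0.1, -0.4, -0.6]
width: 0.0853
```

{"fn": "step_arm", "kwargs": {
  "targets": [
    [[0,50,-25],0],
    [[0,100,-50],0],
    [[0,150,-75],0],
    [[0,200,-100],0],
    [[0,250,-125],0],
    [[0,300,-150],0],
    [[0,350,-175],0],
    [[0,400,-200],0],
    [[0,450,-225],0],
    [[0,450,-225],0],
    [[0,450,-225],0],
    [[0,450,-225],0]
  ]
}}

```text
clock: 35.95
position: [0.3336, 0.4458, 0.2063]
ee_rot: [0.706, -0.035, 0.707, 0.033]
contact_force: [0.8, -0.4, 0.5]
width: 0.0856
```

```bash
python3 -c "
from h import *
mv(.6008,.0183,.029)
pics={n:manip.get_image(n) for n in('top','side')}
for t,g,z in [('amber_mid',(.6116,-.0859),.004),('white_mid',(.4974,.009),.004),('small_mid',(.5167,-.2001),.004),('tape_mid',(.601,.0185),.028),('cap_mid',(.601,.0185),.004),('filter_mid',(.6244,-.193),.004)]: fit(pics,t,g,z)
p=pics['side']; cv2.imwrite('pics/s13.png',cv2.resize(p['image'][150:290,260:450,::-1],None,fx=4,fy=4))
p=pics['top']; cv2.imwrite('pics/t13.png',cv2.resize(p['image'][140:250,270:430,::-1],None,fx=5,fy=5))
"
```

```text
t 35.95 pos [0.3336 0.4458 0.2063] F [ 0.8 -0.4  0.5] w 0.0856 -> shift [ 177.8 -450.8  225.2] turn 0.2
amber_mid ['top'] [ 0.6092 -0.0852] res [0.01 0.  ] [(342, 410)]
amber_mid ['side'] [ 0.6096 -0.0854] res [-0.02 -0.01] [(821, 844)]
amber_mid ['top', 'side'] [ 0.6094 -0.0853] res [ 0.04 -0.05 -0.05  0.02] [(342, 410), (821, 844)]
white_mid ['top'] [0.4964 0.0101] res [-0.   -0.01] [(223, 260)]
white_mid ['side'] [0.4969 0.0063] res [-0.01 -0.11] [(557, 568)]
white_mid ['top', 'side'] [0.4974 0.0091] res [ 0.35 -0.31 -0.46 -0.58] [(223, 260), (557, 568)]
small_mid ['top'] [ 0.5143 -0.198 ] res [-0. -0.] [(163, 224)]
small_mid ['side'] [ 0.5157 -0.2015] res [-0.03 -0.03] [(537, 610)]
small_mid ['top', 'side'] [ 0.5156 -0.1997] res [ 0.62 -0.43 -0.58 -0.3 ] [(163, 224), (537, 610)]
tape_mid ['top'] [0.601  0.0203] res [ 0. -0.] [(252, 315)]
tape_mid ['side'] [0.6013 0.0172] res [-0. -0.] [(240, 260)]
tape_mid ['top', 'side'] [0.6015 0.019 ] res [ 0.41 -0.15 -0.34 -0.25] [(252, 315), (240, 260)]
cap_mid ['top'] [0.5918 0.016 ] res [ 0. -0.] [(267, 459)]
cap_mid ['side'] [0.5925 0.0019] res [0.01 0.01] [(192, 396)]
cap_mid ['top', 'side'] [0.5948 0.0131] res [ 1.12 -0.94 -1.8  -1.65] [(267, 459), (192, 396)]
filter_mid ['top'] [ 0.6245 -0.192 ] res [-0.01  0.02] [(258, 256)]
filter_mid ['side'] [ 0.6359 -0.1783] res [-0.  0.] [(323, 353)]
filter_mid ['top', 'side'] [ 0.6269 -0.1882] res [-1.31 -0.83  0.36  2.9 ] [(258, 256), (323, 353)]
```

View pics/s13.png

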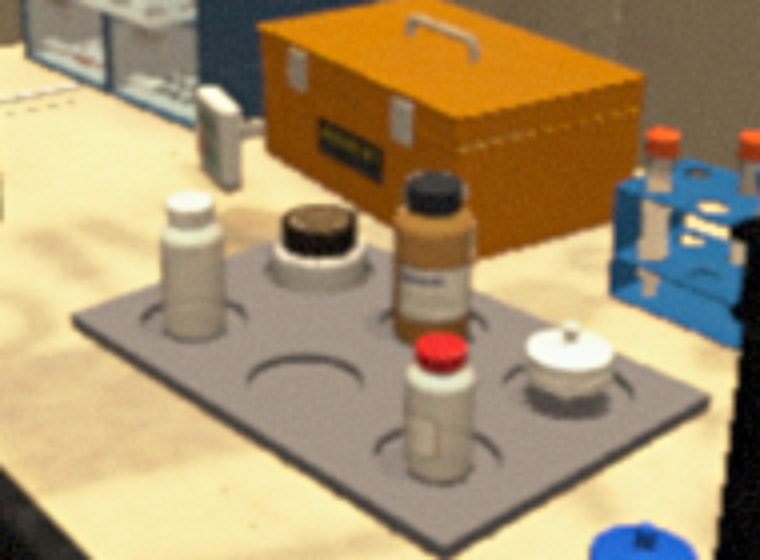

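View pics/t13.png

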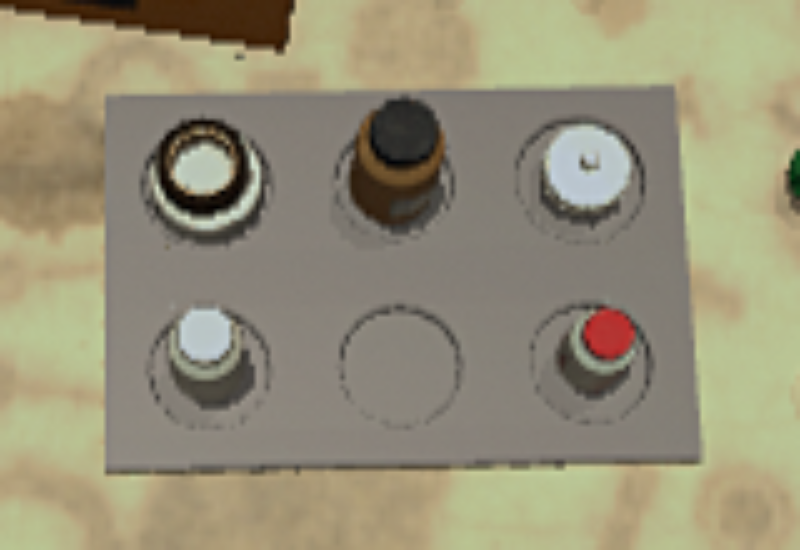

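All four items stand or lie correctly and the arm is clear. The screw-cap fit now shifts only because the tape hides part of it; its rim still sits evenly in the pocket at (205,185). The filter is unmoved. Handing in.

```bash
python3 -c "
from rig import manip
print(manip.sign_off(), manip.get_state()['clock'])"
```

```text
the job is handed in; nothing more can be done
the job is handed in; nothing more can be done
```

I set out the tray and handed the job in at about 36 s. The hand-in reports no verdict, so what follows rests on my last pictures.

**What was done:** The screw cap was in the left back pocket and the filter in the right. I stood the brown bottle in the back middle pocket, the white-capped bottle in front of the cap and the red-capped one in front of the filter. I laid the tape flat on the screw cap, then moved the gripper clear, open.

**Last checks (both cameras, model fits):**

| Item | Distance from target | Limit |
|---|---|---|
| Brown bottle | about 2 mm from pocket centre | 15.5 mm |
| White-capped bottle | under 1 mm from pocket centre | 15.5 mm |
| Red-capped bottle | about 1 mm from pocket centre | 15.5 mm |
| Tape | about 1–2 mm from the cap's earlier position | 15 mm |
| Filter | less than 1 mm from where its first fit put it | 15 mm |

In the pictures all the bottles look upright, and the tape lies flat on the cap. The largest contact force I saw, read at the end of each move, was about 6 N.

**Checks that disagreed:**
- **Screw cap:** its final fit shifted by about 7 mm, and up to 18 mm in the side view alone. The tape hides most of the cap there, so that fit is unreliable. The top picture shows the cap still in its pocket, and fits before the tape was placed showed it within about 2 mm of its start.
- **Filter:** the side and top fits differ by about 18 mm because my shape for it was rough, but they differed the same way before and after.
- **White-capped bottle:** in the first pictures the side view matched the turquoise look-alike, so I took its starting position from the top view alone.

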